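Refit the battery cover of a home router

TASK

Put the white battery cover back on the router: hook its orange lip under the ledge at the lower end of the open battery bay (the end away from the robot) while the other edge is still raised, then swing that upper edge down until the cover lies fully shut in the bay, and let go. Leave the blue cover, which belongs to something else, where it lies.

Things in the scene. Friction and masses are not known exactly. Their poses are not given: they have to be found in the camera images.
- cover: Loose white battery cover, about 0.1 kg, lying flat, grip up: plate 78 (x) by 90 (y) by 12 mm, orange lip along its -x edge. A white grip bar on the middle of its top, 36 mm along x, 12 mm thick in y, reaches from 12 to 41 mm above the underside: pinch it across y. Origin: on the underside, below the grip's middle. z out of the top; lip tip at x = -67 mm, opposite (upper) edge at x = +39 mm.
- cover_lip (a point): Tip of the cover's orange lip: middle of its end edge, at the underside; axes as the cover's. The lip is 4 mm thick, 90 mm wide, flush with the underside, and sticks out 28 mm beyond the plate. The shut cover lies on the seat by its own weight (nothing snaps), this tip at bay x = -46 to -60 mm. Tilting the cover 15 to 20 degrees steeper than the seat suits for hooking.
- bay: Bay in the sloping top of the white router (fixed; 170 by 210 mm; aerials by the ledge). Origin: mid-bay on the seat (on which the shut cover lies), 45 mm above the table. x points up the 12 degree slope, roughly to the robot; z square out. Bay x -60 to +60, y -57 to +57 mm; side, upper walls 10 mm high. Ledge with orange edge roofs x -60 to -36 mm, underside 14, top 18 mm above seat.
- blue_cover: Bystander to leave alone: loose blue cover without a lip, 80 (x) by 66 (y) by 10 mm, with a blue grip bar up to 34 mm high; origin in the middle of its underside, z up.
Not all that is in view belongs to the job. What is meant by the cover is not red, and is the smaller of those in its own colour.

How it is judged (in metres and radians):
On the way:
1. the lip is hooked under the ledge with the cover's upper edge still raised (x of cover_lip in the frame of bay between -0.065 and -0.041 m and z of cover_lip in the frame of bay between -0.004 and 0.012 m and angle between the z axis of cover and the z axis of bay, either way round above 0.1 rad), for 0.1 s.
At the end, for the whole second after the job is handed in: The white cover is released and at rest flat in the bay: its plane within 4 degrees of the seat and its underside within 5 mm of it, its lip at least 5 mm under the ledge, turned less than 14 degrees from square; the blue cover is within 30 mm of where it lay (x of cover_lip in the frame of bay between -0.065 and -0.041 m and z of cover_lip in the frame of bay between -0.004 and 0.005 m and z of cover in the frame of bay between -0.004 and 0.005 m and angle between the z axis of cover and the z axis of bay, either way round below 0.07 rad and angle between the x axis of cover and the x axis of bay, either way round below 0.25 rad and linear speed of cover below 0.02 m/s and distance of blue_cover from where it was at the start of the episode below 0.03 m); the robot touches nothing.
It fails at once if the blue cover is moved more than 30 mm (distance of blue_cover from where it was at the start of the episode above 0.03 m).
It also fails if it takes over 38 s, if anything falls off the work surface, if the arm or the gripper's body presses on something with over 40 N, if the wrist force passes 120 N, or if a joint passes its speed limit or range.

ROBOT

A 6-joint arm with a two-finger parallel gripper is mounted at the origin on the work surface. World frame = base frame: x ahead of the robot, y to its left, z up, the work surface at z = 0. Lengths are in m, angles in degrees, forces in N, time in s.
With the tool pointing down it reaches from about 0.4 to 0.825 m from the base axis. Payload 7 kg.
Tool frame: the origin (TCP) lies midway between the tips of the shut fingers; the grasp point (between the pads) lies 19 mm behind it; z points along the fingers, y is the line along which they close (so a half turn about z gives the same grasp; the last joint's range is limited). The gripper opens to 88 mm and grips with 3 to 60 N. Pads are 19 mm wide; open, the fingers measure 130 mm over their backs; the gripper's body (78 mm by 193 mm) begins 47 mm behind the grasp point.
Start: joints at [88.757, 20.546, 0.682, 0, -70.136, -16.507], TCP at [0.206, 0.643, 0.227] pointing down, gripper open.
Joint ranges: [-176.03, 176.03], [-82.01, 121.73], [-58.28, 71.71], [-173.87, 95.51], [-174.79, -0.11], [-173.66, 173.66]. Speed limits (degrees/s): [136.94, 136.94, 172.46, 180, 180, 180].

INTERFACE

Orientations are given as [roll, pitch, yaw] about the fixed x, y, z axes, in that order (R = Rz(yaw) Ry(pitch) Rx(roll)).
In Python, from plant import r, eyes, workorder gives the robot as it stands.
- The arm moves only by the tool step_arm, never from a script. Its argument "plan" is a list of rows, each a list of 5 numbers: the shift along the tool's x, y, z each as a share of 25 cm, from -1 to 1, then the turn about the tool's z as a share of 60 degrees, from -1 to 1, then the finger opening in mm, from 0 to 87.6. In form: [[x, y, z, turn, jaw], ...]. A call has 1 to 12 rows; each row is the pose to reach, as a shift and turn from the pose commanded when the call began, along the tool's axes at that moment; what a row does not reach only later rows make up. A row lasts 1/12 s, in which the tool goes at most 41.7 mm and 7.16 degrees, less where a joint would pass 70% of its speed; a pose out of reach is approached as far as the arm can. A call with a number of a shift or a turn outside -1 to 1 is refused whole. A call with a gripper value outside its range is refused whole. The fingers move at their own pace and stop on an object; "newtons" is the grip in N (left out, the last holds). Time passes only in rows, so rows that repeat a pose let the fingers close. It gives the time, the measured TCP pose, the force, the opening and the grip force at its end, in the units of the state.
- r.get_state(): the state, without advancing time (a new reading comes with each control period).
- eyes.capture(name): name is "scene" or "top" or "wrist"; returns the picture (480x640x3 uint8, red, green, blue); there is no depth.
- eyes.camera_model(name): a dict with "fov_y" (degrees; the focal length in pixels is half the picture's height over the tangent of half this angle, whatever the lens; pixels are square), "cx", "cy" (the principal point, pixels), "world_to_cam" (4x4, takes a point from world to camera coordinates); the wrist camera has in their place "hand_eye" (4x4, takes a point from camera to tool coordinates, whose origin is the TCP and whose axes are the flange's). Camera axes: x right, y up, looking along -z (the intrinsics and any distortion apply to the point x, -y, -z); pixel columns grow to the right and rows downward; lengths in m; the calibration is good to about 2 mm. A picture is of the moment at which its call begins: read the wrist's pose just before it. camera_model takes no time and is no camera call.
- workorder.close_job(): hands the job in; it is judged then, once.
The state is a dict: "time_s": time; "joints": joint angles; "qd": joint speeds; "joint_torque": joint torques, N m; "tcp_pos": TCP position; "eef_rot": TCP orientation; "contact_force": force on the tool from outside, world axes, zero at the start; "moment": the same for the moment, N m; "gripper_width": finger opening in m; "gripper_force": force on a finger pad.
Only numpy, scipy, OpenCV 4.12 (cv2) and the standard library are available. Lean on these libraries where they do the work, as an engineer would, in place of code of your own. Each camera call takes 0.05 s, during which the arm holds its last target. There are 200 camera calls.

## Working session

There is one attempt and no reset: what is moved stays moved. The work goes in short steps, Python scripts to look and compute and a tool call to move; the robot and the scene stay as the last step left them, time stands still between calls to the robot, and variables do not carry over. Pictures are saved under pics/ and viewed, at most 10 in all, crops included, and the job is handed in when it is done.

Besides the shell and the picture viewer there is one more tool, called after "Emit:" by a JSON object that holds its "name" and its "arguments", one argument or row to a line. step_arm: Moves the arm, as the interface text tells. Its arguments: {"type":"object","properties":{"plan":{"type":"array"},"newtons":{"type":"number"}},"required":["plan"]}

```bash
mkdir -p pics; ls; python3 - <<'E'
from plant import r,eyes,workorder
import cv2,numpy as np
print(r.get_state())
for n in("scene","top","wrist"):
    im=eyes.capture(n); cv2.imwrite(f"pics/{n}0.png",im[...,::-1]); m=eyes.camera_model(n)
    print(n,{k:(np.round(v,4).tolist() if not isinstance(v,str) else v) for k,v in m.items()})
E
```

```text
pics
{'time_s': 0.0, 'joints': array([ 8.87564718e+01,  2.05923220e+01,  6.32413392e-01, -2.04993768e-02,
       -7.01355698e+01, -1.65079268e+01]), 'qd': array([-0.08138602, -0.09710694,  0.01626797,  0.11624252, -0.11714255,
       -0.00655495]), 'joint_torque': array([-1.27164363e-03, -5.82710016e+01,  2.93047893e+01,  6.99743852e+00,
        6.81135280e-03, -1.60322097e-04]), 'tcp_pos': array([0.20566211, 0.64237944, 0.22560115]), 'eef_rot': array([ 1.79902981e+02, -8.65654853e-03, -1.77584293e+01]), 'contact_force': array([-0.79225756, -0.46188849, -0.11653249]), 'moment': array([ 0.01163546,  0.0186978 , -0.04353237]), 'gripper_force': 0.0, 'gripper_width': 0.0877375947344133}
scene {'fov_y': 46.3561, 'cx': 320.4834, 'cy': 232.8977, 'world_to_cam': [[-0.2815, 0.9596, 0.003, 0.2271], [-0.6477, -0.1923, 0.7372, 0.317], [0.708, 0.2055, 0.6756, -1.5323], [0.0, 0.0, 0.0, 1.0]]}
top {'fov_y': 50.5832, 'cx': 324.7956, 'cy': 248.7499, 'world_to_cam': [[0.0147, -0.9999, 0.0057, -0.0645], [0.9937, 0.0153, 0.1108, -0.5702], [-0.1109, 0.004, 0.9938, -0.8793], [0.0, 0.0, 0.0, 1.0]]}
wrist {'fov_y': 64.8348, 'cx': 317.4328, 'cy': 235.7909, 'hand_eye': [[-0.0014, 0.9697, 0.2442, 0.0656], [1.0, 0.0016, -0.0006, -0.0007], [-0.0009, 0.2442, -0.9697, -0.1573], [0.0, 0.0, 0.0, 1.0]]}
```

View pics/top0.png

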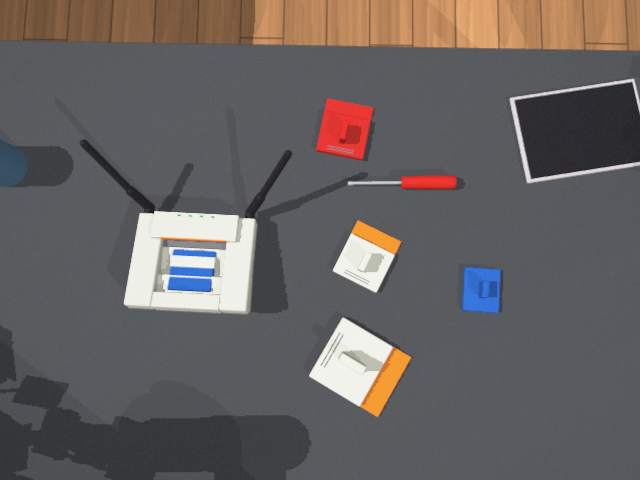

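View pics/scene0.png

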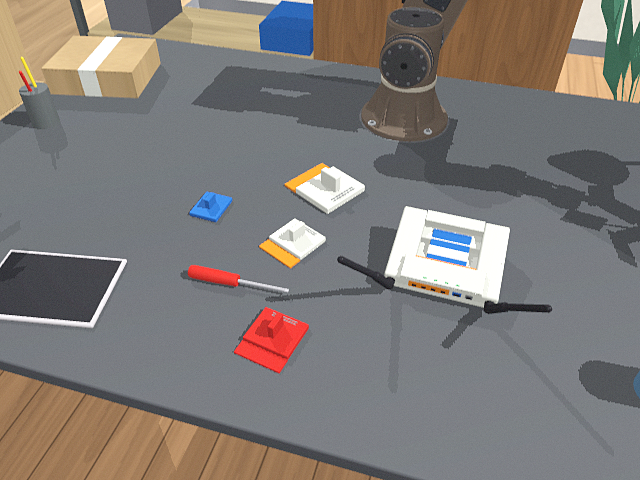

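The top view shows the small white cover at about (367,257) with its orange lip to the upper right. The bay is around (192,268) with its ledge at the upper side, and the blue cover is at (482,290). The larger white cover and the red one are decoys. Next I'll crop for exact corners.

```bash
python3 - <<'E'
import cv2,numpy as np
im=cv2.imread("pics/top0.png")
a=cv2.resize(im[215:300,325:410],None,fx=4.7,fy=4.7,interpolation=cv2.INTER_CUBIC)
b=cv2.resize(im[200:325,115:265],None,fx=2.6,fy=2.6*400/325,interpolation=cv2.INTER_CUBIC)[:399]
b=cv2.resize(im[200:325,118:262],(400,347),interpolation=cv2.INTER_CUBIC)
c=np.zeros((400,800,3),np.uint8);c[:a.shape[0],:a.shape[1]]=a;c[:347,400:]=b
for k in range(0,85,10):
    cv2.putText(c,str(325+k),(int(k*4.7),398),0,.35,(0,255,255));cv2.line(c,(int(k*4.7),380),(int(k*4.7),388),(0,255,255))
cv2.imwrite("pics/crop.png",c)
hsv=cv2.cvtColor(im,cv2.COLOR_BGR2HSV)
m=np.zeros(im.shape[:2],np.uint8);m[215:300,325:410]=255
org=cv2.inRange(hsv,(5,120,120),(25,255,255))&m
wh=cv2.inRange(hsv,(0,0,150),(180,90,255))&m
for n,k in(("or",org),("all",org|wh)):
    k=cv2.morphologyEx(k,cv2.MORPH_OPEN,np.ones((3,3)))
    cs,_=cv2.findContours(k,0,1);q=max(cs,key=cv2.contourArea);print(n,cv2.contourArea(q),cv2.boxPoints(cv2.minAreaRect(q)).round(1).tolist())
m[:]=0;m[200:325,118:262]=255
k=cv2.inRange(hsv,(5,120,120),(25,255,255))&m;ys,xs=np.nonzero(k);print("ledge orange",xs.min(),xs.max(),cv2.fitLine(np.c_[xs,ys].astype(np.float32),2,0,.01,.01).ravel(),ys.min(),ys.max())
E
```

```text
or 671.0 [[350.70001220703125, 232.60000610351562], [357.1000061035156, 219.3000030517578], [401.6000061035156, 240.8000030517578], [395.20001220703125, 254.0]]
all 2752.0 [[331.79998779296875, 270.3999938964844], [357.3999938964844, 219.1999969482422], [401.3999938964844, 241.1999969482422], [375.79998779296875, 292.3999938964844]]
ledge orange 161 225 [9.9869543e-01 5.1063295e-02 1.9295082e+02 2.3946721e+02] 237 242
```

View pics/crop.png

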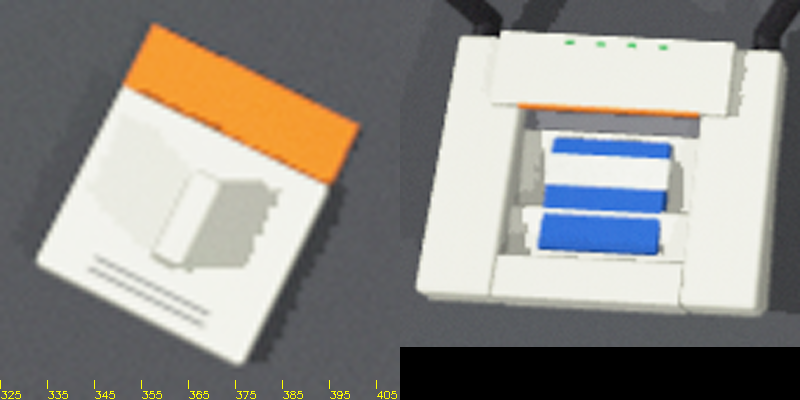

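```bash
cat > h.py <<'E'
import numpy as np, cv2
from scipy.spatial.transform import Rotation as R
from scipy.optimize import least_squares
from plant import r,eyes,workorder
def proj(n,P,T=None):
    m=eyes.camera_model(n); T=np.array(m["world_to_cam"]) if T is None else T
    c=np.atleast_2d(P)@T[:3,:3].T+T[:3,3]; f=240/np.tan(np.radians(m["fov_y"]/2))
    return np.c_[m["cx"]-f*c[:,0]/c[:,2], m["cy"]+f*c[:,1]/c[:,2]]
def wristT(pos,rpy):
    A=np.eye(4);A[:3,:3]=R.from_euler('xyz',rpy,degrees=True).as_matrix();A[:3,3]=pos
    return np.linalg.inv(A@np.array(eyes.camera_model("wrist")["hand_eye"]))
def fit(obs,tilt,z0,s0,yaw0):
    """obs: list of (cam, local pts(mm), pixels); returns x,y,yaw(deg)"""
    tr=lambda p,L:np.array(L)/1e3@(R.from_euler('z',p[2],degrees=True)*R.from_euler('y',-tilt,degrees=True)).as_matrix().T+[p[0],p[1],z0]
    f=lambda p:np.concatenate([(proj(n,tr(p,L))-np.array(q)).ravel() for n,L,q in obs])
    s=least_squares(f,[*s0,yaw0],x_scale=[.01,.01,3],loss='soft_l1');return s.x,f(s.x).reshape(-1,2).round(1).tolist()
E
python3 - <<'E'
from h import *
L=[[-67,45,4],[-67,-45,4],[39,45,12],[39,-45,12],[-39,45,12],[-39,-45,12]]
print(fit([("top",L,[(401.4,241.8),(357.6,220.1),(376.7,292.4),(333.1,271.),(395.2,254.1),(351.2,233.5)])],0,0,(.5,-.15),150))
# bay: x~ -world x => y left of bay = image right
L=[[-36,-57,16],[-36,57,16],[60,-57,10],[60,57,10]]
print(fit([("top",L,[(160.8,237.8),(225.6,241.0),(152.9,291.8),(219.9,296.5)])],12,.045,(.5,.2),180))
E
```

```text
(array([ 5.48740203e-01, -1.28169558e-01,  1.54656300e+02]), [[-0.1, -0.4], [-0.0, 0.1], [0.4, 0.4], [-0.5, -0.0], [0.2, 0.4], [0.0, -0.5]])
(array([5.42693168e-01, 1.76617511e-01, 1.77539123e+02]), [[-0.0, -0.0], [0.1, 0.5], [0.1, 0.1], [-0.2, -0.7]])
```

The fits are good, with residuals of at most 0.7 px. The cover is at (0.549, -0.128) with yaw 154.7°, and the bay is at (0.543, 0.177) with yaw 177.5°. I'm moving over the cover.

Emit:
{"name": "step_arm", "arguments": {
  "plan": [
    [0.737,0.838,0,0,87],
    [0.737,0.838,0,0,87],
    [0.737,0.838,0,0,60],
    [0.737,0.838,0,0,50],
    [0.737,0.838,0,0,50],
    [0.737,0.838,0,0,50],
    [0.737,0.838,0,0,50],
    [0.737,0.838,0,0,50]
  ],
  "newtons": 6
}}

```text
time_s: 0.82
tcp_pos: [0.3183, 0.3825, 0.2269]
eef_rot: [180.0, 0.0, -17.9]
contact_force: [-0.9, 0.6, -1.1]
gripper_width: 0.0532
gripper_force: 0.0
```

Emit:
{"name": "step_arm", "arguments": {
  "plan": [
    [0.737,0.838,0,0,50],
    [0.737,0.838,0,0,50],
    [0.737,0.838,0,0,50],
    [0.737,0.838,0,0,50],
    [0.737,0.838,0,0,50],
    [0.737,0.838,0,0,50],
    [0.737,0.838,0,0,50],
    [0.737,0.838,0,0,50]
  ]
}}

```text
time_s: 1.48
tcp_pos: [0.4298, 0.1277, 0.2265]
eef_rot: [180.0, 0.0, -18.0]
contact_force: [-0.1, 0.8, -0.6]
gripper_width: 0.05
gripper_force: 0.0
```

Emit:
{"name": "step_arm", "arguments": {
  "plan": [
    [0.737,0.838,0,0.126,50],
    [0.737,0.838,0,0.126,50],
    [0.737,0.838,0,0.126,50],
    [0.737,0.838,0,0.126,50],
    [0.737,0.838,0,0.126,50],
    [0.737,0.838,0,0.126,50],
    [0.737,0.838,0,0.126,50],
    [0.737,0.838,0,0.126,50],
    [0.737,0.838,0,0.126,50],
    [0.737,0.838,0,0.126,50]
  ]
}}

```text
time_s: 2.32
tcp_pos: [0.5404, -0.124, 0.2261]
eef_rot: [180.0, 0.1, -25.4]
contact_force: [0.1, 1.1, -0.4]
gripper_width: 0.05
gripper_force: 0.0
```

```bash
python3 - <<'E'
from h import *
s=r.get_state();im=eyes.capture("wrist")
print(s["time_s"],s["tcp_pos"],s["eef_rot"],s["gripper_width"])
T=wristT(s["tcp_pos"],s["eef_rot"])
c=R.from_euler('z',154.66,degrees=True).as_matrix()
L=np.array([[-67,45,4],[-67,-45,4],[39,45,12],[39,-45,12],[-39,45,12],[-39,-45,12],[18,6,41],[18,-6,41],[-18,6,41],[-18,-6,41]])/1e3
p=proj("wrist",L@c.T+[.5487,-.1282,0],T);print(p.round(0).tolist())
im=im[...,::-1].copy()
for q in p: cv2.drawMarker(im,tuple(int(v) for v in q.round()),(255,0,255),0,9,1)
cv2.imwrite("pics/w1.png",im)
E
```

```text
2.3167 [ 0.54039452 -0.12403602  0.22606766] [ 1.79984711e+02  5.21099708e-02 -2.53537046e+01] 0.04999316579989065
[[365.0, 129.0], [271.0, 129.0], [363.0, 237.0], [274.0, 237.0], [365.0, 159.0], [271.0, 159.0], [325.0, 223.0], [312.0, 223.0], [325.0, 184.0], [312.0, 184.0]]
```

View pics/w1.png

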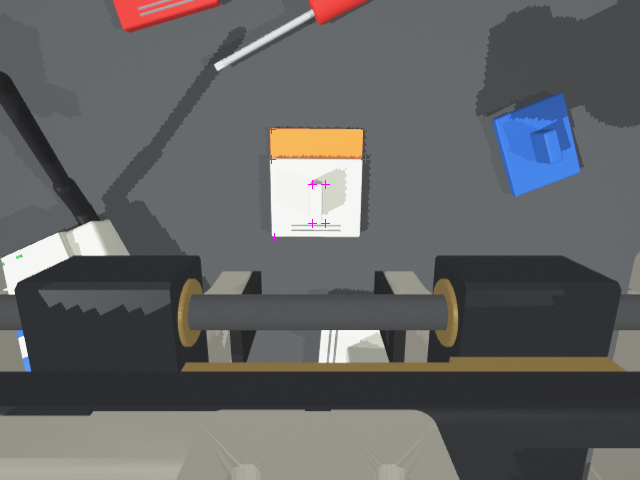

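The predicted corners sit on the cover's real ones: lip at row 129 and grip at about (318,203), all within 2 px. I'll descend and pinch it lightly, off centre towards the upper edge, so the lip end can droop.

Emit:
{"name": "step_arm", "arguments": {
  "plan": [
    [0,0,0.4,0,50],
    [0,0,0.7,0,50],
    [0,0,0.84,0,50],
    [0,0,0.84,0,50],
    [0,0,0.84,0,50],
    [0,0,0.84,0,50],
    [0,0,0.84,0,50],
    [0,0,0.84,0,50],
    [0,0,0.84,0,6],
    [0,0,0.84,0,6],
    [0,0,0.84,0,6],
    [0,0,0.84,0,6]
  ],
  "newtons": 4
}}

```text
time_s: 3.37
tcp_pos: [0.5409, -0.1241, 0.0172]
eef_rot: [-180.0, -0.1, -25.3]
contact_force: [0.4, -0.2, -0.4]
gripper_width: 0.029
gripper_force: 0.0
```

Emit:
{"name": "step_arm", "arguments": {
  "plan": [
    [0,0,0,0,6],
    [0,0,0,0,6],
    [0,0,0,0,6],
    [0,0,0,0,6],
    [0,0,-0.1,0,6],
    [0,0,-0.3,0,6],
    [0,0,-0.5,0,6],
    [0,0,-0.5,0,6],
    [0,0,-0.5,0,6],
    [0,0,-0.5,0,6]
  ]
}}

```text
time_s: 4.2
tcp_pos: [0.5409, -0.1242, 0.1425]
eef_rot: [-179.9, -0.1, -25.3]
contact_force: [-0.8, -0.3, -2.4]
gripper_width: 0.0118
gripper_force: 4.0
```

```bash
python3 - <<'E'
from h import *
s=r.get_state();print(s["tcp_pos"],s["gripper_width"],s["gripper_force"])
a=eyes.capture("wrist")[60:300,200:440];b=eyes.capture("scene")[170:290,240:400]
c=np.zeros((360,800,3),np.uint8);c[:,:360]=cv2.resize(a,(360,360));c[:330,360:]=cv2.resize(b,(440,330));cv2.imwrite("pics/w2.png",c[...,::-1])
E
```

```text
[ 0.54086242 -0.12416153  0.14245831] 0.011845754214086433 3.9998390525579453
```

View pics/w2.png

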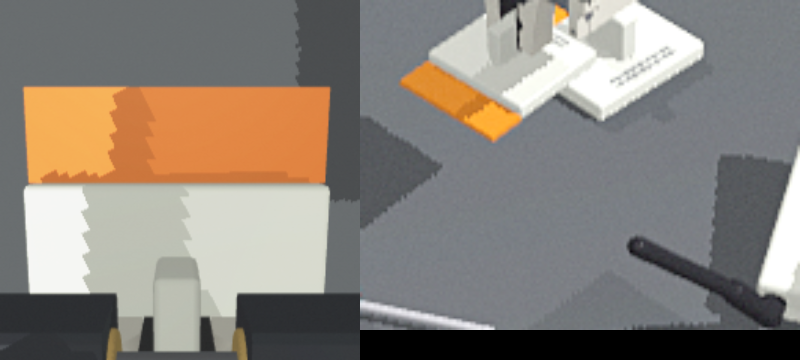

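The cover is held level or nearly so in the pinch: lip tip edge at wrist row ~118, lip/plate boundary at ~182. I'll estimate the tilt from those.

```bash
cat >> h.py <<'E'
def tiltpred(th,pz=35,px=9):
    """wrist px (rows) of lip tip top corners & plate front edge for lip-down tilt th; tool frame: lip = +x tool"""
    L=np.array([[-67,45,4],[-67,-45,4],[-39,45,12],[-39,-45,12]])-[px,0,pz]
    a=np.radians(th); X=L[:,0]*np.cos(a)-L[:,2]*np.sin(a)*-1*-1; 
    # cover->hand: rotate so that -x end goes down
    X=L[:,0]*np.cos(a)-L[:,2]*np.sin(a); Z=L[:,0]*np.sin(a)+L[:,2]*np.cos(a)
    P=np.c_[-X,L[:,1],-Z-19]/1e3   # tool x=-cover x, tool z down, TCP 19 below grasp
    return proj("wrist",P,np.linalg.inv(np.array(eyes.camera_model("wrist")["hand_eye"])))
E
python3 - <<'E'
from h import *
for t in(-5,0,5,10,20,28,35):print(t,tiltpred(t).round(0).tolist())
E
```

```text
-5 [[429.0, 108.0], [209.0, 108.0], [428.0, 180.0], [210.0, 180.0]]
0 [[424.0, 115.0], [214.0, 115.0], [425.0, 183.0], [213.0, 183.0]]
5 [[420.0, 123.0], [218.0, 123.0], [422.0, 187.0], [216.0, 187.0]]
10 [[416.0, 132.0], [222.0, 132.0], [419.0, 192.0], [219.0, 192.0]]
20 [[409.0, 150.0], [229.0, 150.0], [414.0, 202.0], [223.0, 203.0]]
28 [[404.0, 166.0], [233.0, 166.0], [411.0, 212.0], [226.0, 213.0]]
35 [[401.0, 180.0], [236.0, 181.0], [409.0, 222.0], [229.0, 222.0]]
```

The droop is only about 2°. The tool can't tilt, so the cover has to pivot in the pinch. I'll try the lightest grip with some vertical jerks first.

Emit:
{"name": "step_arm", "arguments": {
  "plan": [
    [0,0,-0.167,0,6],
    [0,0,-0.167,0,6],
    [0,0,0,0,6],
    [0,0,-0.167,0,6],
    [0,0,0,0,6],
    [0,0,-0.167,0,6],
    [0,0,-0.167,0,6],
    [0,0,-0.167,0,6]
  ],
  "newtons": 3
}}

```text
time_s: 4.97
tcp_pos: [0.5406, -0.1244, 0.1819]
eef_rot: [179.9, 0.1, -25.3]
contact_force: [-0.1, -0.6, -2.3]
gripper_width: 0.0119
gripper_force: 3.0
```

```bash
python3 - <<'E'
from h import *
s=r.get_state();print(s["tcp_pos"],s["joints"],s["gripper_width"],s["gripper_force"])
im=eyes.capture("wrist")[...,::-1]
h=cv2.cvtColor(im,cv2.COLOR_BGR2HSV);k=cv2.inRange(h,(5,120,100),(25,255,255));k[260:]=0
k=cv2.morphologyEx(k,cv2.MORPH_OPEN,np.ones((5,5)))
cs,_=cv2.findContours(k,0,1);q=max(cs,key=cv2.contourArea);print(cv2.boundingRect(q),cv2.boxPoints(cv2.minAreaRect(q)).round(0).tolist())
E
```

```text
[ 0.54060964 -0.12440089  0.18191419] [ 7.28399333e+00  1.13287917e+01 -1.82433155e+01  2.42780307e-02
 -6.05722757e+01  5.74059238e+01] 0.011945605889905729 2.9992270097136497
(235, 156, 166, 45) [[235.0, 200.0], [235.0, 156.0], [400.0, 156.0], [400.0, 200.0]]
```

The jerks worked: the lip is now well down (tip row 156, width ~166). I'm fitting the tilt and the slip together.

```bash
cat >> h.py <<'E'
def tiltmeas(save=None):
    im=eyes.capture("wrist")[...,::-1]
    if save: cv2.imwrite(save,im)
    h=cv2.cvtColor(im,cv2.COLOR_BGR2HSV);k=cv2.inRange(h,(5,120,70),(25,255,255));k[300:]=0
    k=cv2.morphologyEx(k,cv2.MORPH_OPEN,np.ones((3,3)))
    cs,_=cv2.findContours(k,0,1);q=max(cs,key=cv2.contourArea)
    x,y,w,hh=cv2.boundingRect(q); a=k[y+4]; b=np.nonzero(a)[0]; b=b[(b>=x)&(b<x+w)]
    w0=b.max()-b.min()+1
    def f(p):
        t=tiltpred(p[0],p[1],9); return [t[0,1]-y,t[2,1]-(y+hh),(t[0,0]-t[1,0]-w0)]
    s=least_squares(f,[20,35],x_scale=[5,5]);return dict(box=(x,y,w,hh),w0=w0,tilt=s.x[0],pz=s.x[1],res=np.round(s.fun,1))
E
python3 - <<'E'
from h import *
print(tiltmeas("pics/w3.png"))
E
```

```text
{'box': (235, 156, 166, 45), 'w0': np.int64(162), 'tilt': np.float64(15.015766999900324), 'pz': np.float64(63.199561774494654), 'res': array([-1.7,  2. , -0.4])}
```

View pics/w3.png

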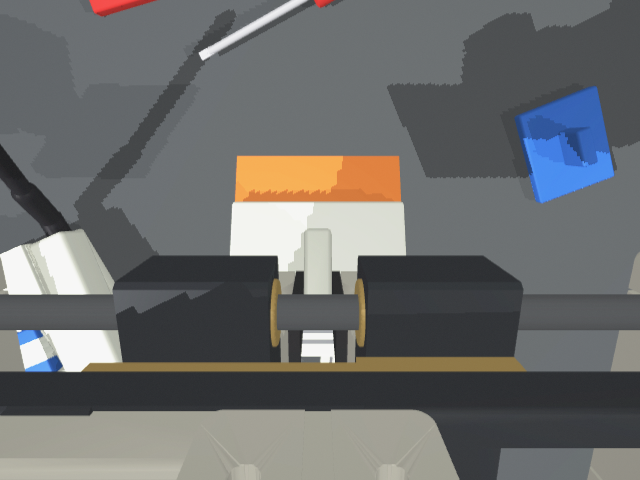

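The picture shows the cover tilted, but it has slid down to the fingertips (bar top at row 230, cover far below the pads). Next: grip harder, set it back on the table and regrip. I'll tilt it against a router edge rather than by jerking.

Emit:
{"name": "step_arm", "arguments": {
  "plan": [
    [0,0,0,0,6],
    [0,0,0,0,6],
    [0,0,0.1,0,6],
    [0,0,0.2,0,6],
    [0,0,0.3,0,6],
    [0,0,0.38,0,6],
    [0,0,0.42,0,6],
    [0,0,0.45,0,6],
    [0,0,0.47,0,6],
    [0,0,0.48,0,6]
  ],
  "newtons": 15
}}

```text
time_s: 5.9
tcp_pos: [0.541, -0.1243, 0.0634]
eef_rot: [-180.0, -0.0, -25.3]
contact_force: [-0.9, -0.0, -0.9]
gripper_width: 0.0119
gripper_force: 15.0
```

```bash
python3 - <<'E'
from h import *
s=r.get_state();print(s["tcp_pos"],s["contact_force"],s["moment"],s["gripper_width"])
print(tiltmeas())
E
```

```text
[ 0.54095129 -0.1242504   0.06336799] [-0.86806358 -0.04933553 -0.90365149] [ 0.00262336  0.01035297 -0.03432839] 0.01186970387408029
{'box': (235, 156, 166, 45), 'w0': np.int64(163), 'tilt': np.float64(15.258406362191625), 'pz': np.float64(61.60692669874506), 'res': array([-1.8,  2.1, -0.4])}
```

Emit:
{"name": "step_arm", "arguments": {
  "plan": [
    [0,0,0.008,0,6],
    [0,0,0.01,0,6],
    [0,0,0.01,0,20],
    [0,0,0.01,0,40],
    [0,0,0.01,0,50],
    [0,0,0.01,0,50],
    [0,0,-0.25,0,50],
    [0,0,-0.5,0,50],
    [0,0,-0.5,0,50],
    [0,0,-0.5,0,50],
    [0,0,-0.5,0,50]
  ],
  "newtons": 6
}}

```text
time_s: 6.87
tcp_pos: [0.5425, -0.1242, 0.192]
eef_rot: [-179.8, -0.4, -25.3]
contact_force: [-1.3, 0.2, -0.4]
gripper_width: 0.0499
gripper_force: 0.0
```

```bash
cat >> h.py <<'E'
def coverfit(save=None):
    """flat cover on table from wrist image"""
    s=r.get_state();im=eyes.capture("wrist")[...,::-1]
    if save: cv2.imwrite(save,im)
    h=cv2.cvtColor(im,cv2.COLOR_BGR2HSV);k=cv2.inRange(h,(5,120,70),(25,255,255));k[300:]=0
    k=cv2.morphologyEx(k,cv2.MORPH_OPEN,np.ones((3,3)))
    cs,_=cv2.findContours(k,0,1);q=max(cs,key=cv2.contourArea)
    b=cv2.boxPoints(cv2.minAreaRect(q)); b=b[np.argsort(b[:,1])]
    t=b[:2][np.argsort(b[:2,0])]; l=b[2:][np.argsort(b[2:,0])]
    px=np.r_[t,l]; T=wristT(s["tcp_pos"],s["eef_rot"])
    L=np.array([[-67,-45,4],[-67,45,4],[-39,-45,12],[-39,45,12]])/1e3
    f=lambda p:(proj("wrist",L@R.from_euler('z',p[2],degrees=True).as_matrix().T+[p[0],p[1],0],T)-px).ravel()
    z=least_squares(f,[s["tcp_pos"][0],s["tcp_pos"][1],s["eef_rot"][2]+180],x_scale=[.01,.01,3])
    return s["tcp_pos"],s["eef_rot"],z.x,z.fun.round(1),px.round(0).tolist()
E
python3 - <<'E'
from h import *
print(coverfit("pics/w4.png"))
E
```

```text
(array([ 0.54251918, -0.12419052,  0.19203495]), array([-179.80783834,   -0.35009016,  -25.29560425]), array([ 5.35347879e-01, -1.21036406e-01,  1.54635693e+02]), array([-0.4, -0.7,  0.5, -0.7, -0.6,  0.7,  0.6,  0.8]), [[269.0, 150.0], [369.0, 150.0], [269.0, 181.0], [369.0, 181.0]])
```

View pics/w4.png

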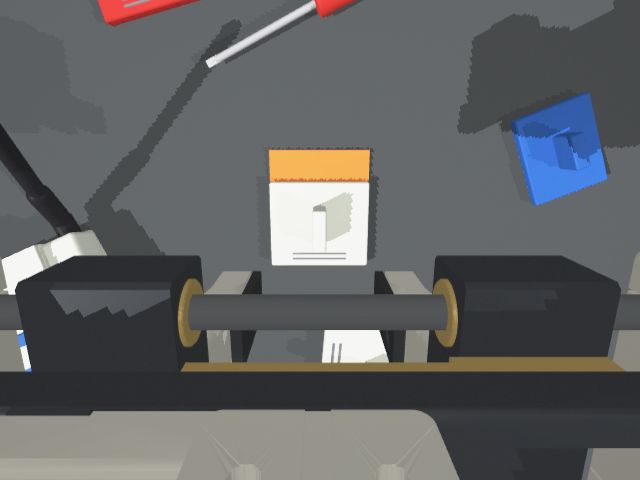

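The cover is flat again at (0.535, -0.121): lip corners at (269,150) and (369,150), grip at (319,228). I'll regrip it with a firmer hold.

Emit:
{"name": "step_arm", "arguments": {
  "plan": [
    [-0.062,0,0,0,50],
    [-0.062,0,0.1,0,40],
    [-0.062,0,0.27,0,40],
    [-0.062,0,0.44,0,30],
    [-0.062,0,0.6,0,30],
    [-0.062,0,0.678,0,30],
    [-0.062,0,0.678,0,30],
    [-0.062,0,0.678,0,30],
    [-0.062,0,0.678,0,6],
    [-0.062,0,0.678,0,6],
    [-0.062,0,0.678,0,6],
    [-0.062,0,0.678,0,6]
  ],
  "newtons": 9
}}

```text
time_s: 7.92
tcp_pos: [0.5267, -0.1176, 0.0191]
eef_rot: [-180.0, -0.0, -25.3]
contact_force: [0.1, 0.4, -1.2]
gripper_width: 0.012
gripper_force: 9.0
```

Emit:
{"name": "step_arm", "arguments": {
  "plan": [
    [0,0,0,0,6],
    [0,0,0,0,6],
    [0,0,-0.1,0.119,6],
    [0,0,-0.25,0.238,6],
    [0,0,-0.4,0.357,6],
    [0,0,-0.5,0.476,6],
    [0,0,-0.55,0.595,6],
    [0,0,-0.6,0.714,6],
    [0,0,-0.6,0.833,6],
    [0,0,-0.6,0.952,6],
    [0,0,-0.6,1,6],
    [0,0,-0.6,1,6]
  ]
}}

```text
time_s: 8.92
tcp_pos: [0.5263, -0.1176, 0.1689]
eef_rot: [-180.0, 0.0, -85.5]
contact_force: [0.3, -0.7, -1.4]
gripper_width: 0.0118
gripper_force: 9.0
```

```bash
python3 - <<'E'
from h import *
s=r.get_state();print(s["tcp_pos"],s["eef_rot"],s["gripper_width"],s["joints"].round(1))
print(tiltmeas())
c=np.array([.5427,.1766]);u=np.array([np.cos(np.radians(177.54)),np.sin(np.radians(177.54))])
y=np.radians(s["eef_rot"][2]);tx=np.array([np.cos(y),np.sin(y)]);ty=np.array([np.sin(y),-np.cos(y)])
d=c+u*.103-s["tcp_pos"][:2];print("shift m",d@tx,d@ty,"turn left",s["eef_rot"][2]+182.46)
E
```

```text
[ 0.52626814 -0.11759126  0.16887991] [-1.79996799e+02  1.48565041e-02 -8.54548932e+01] 0.0117687471851947 [  8.2  10.5 -21.2  -0.  -58.3  -3.7]
{'box': (215, 116, 206, 64), 'w0': np.int64(206), 'tilt': np.float64(0.46971449173131324), 'pz': np.float64(38.30755644268268), 'res': array([-1. ,  1.1, -0.3])}
shift m -0.30452563699943225 0.06253808760993133 turn left 97.00510676345534
```

Held well with no slip (distance 38 mm, level). I'm continuing to the robot-side end of the router while turning.

Emit:
{"name": "step_arm", "arguments": {
  "plan": [
    [-0.15,0.03,0,0.119,6],
    [-0.3,0.06,0,0.238,6],
    [-0.45,0.09,0,0.357,6],
    [-0.609,0.125,0,0.476,6],
    [-0.609,0.125,0,0.595,6],
    [-0.609,0.125,0,0.714,6],
    [-0.609,0.125,0,0.808,6],
    [-0.609,0.125,0,0.808,6]
  ]
}}

```text
time_s: 9.63
tcp_pos: [0.4828, 0.0321, 0.1689]
eef_rot: [180.0, 0.0, -134.0]
contact_force: [-0.5, 0.3, -1.7]
gripper_width: 0.012
gripper_force: 9.0
```

```bash
cat >> h.py <<'E'
B=np.array([.5427,.1766]);u=np.array([np.cos(np.radians(177.54)),np.sin(np.radians(177.54))])
def shift(sdist,lat=0,yaw=None):
    s=r.get_state();y=np.radians(s["eef_rot"][2]);tx=np.array([np.cos(y),np.sin(y)]);ty=np.array([np.sin(y),-np.cos(y)])
    d=B+u*sdist+np.array([-u[1],u[0]])*lat-s["tcp_pos"][:2];print(s["time_s"],s["tcp_pos"].round(4),s["eef_rot"].round(1),"shares",(d@tx/.25).round(3),(d@ty/.25).round(3),s["joints"].round(0),s["contact_force"].round(1))
    if yaw is not None: print("turn share",((s["eef_rot"][2]-yaw+180)%360-180)/60)
E
python3 -c "
from h import *
shift(.103,0,177.54)"
```

```text
9.6333 [0.4828 0.0321 0.1689] [ 180.    0. -134.] shares -0.309 0.537 [ 27.   5. -28.  -0. -57. -71.] [-0.5  0.3 -1.7]
turn share 0.8078235058244265
```

Emit:
{"name": "step_arm", "arguments": {
  "plan": [
    [-0.077,0.134,0,0.119,6],
    [-0.154,0.268,0,0.238,6],
    [-0.231,0.402,0,0.357,6],
    [-0.309,0.537,0,0.476,6],
    [-0.309,0.537,0,0.595,6],
    [-0.309,0.537,0,0.714,6],
    [-0.309,0.537,0,0.808,6],
    [-0.309,0.537,0.1,0.808,6],
    [-0.309,0.537,0.2,0.808,6],
    [-0.309,0.537,0.256,0.808,6],
    [-0.309,0.537,0.256,0.808,6]
  ]
}}

```text
time_s: 10.55
tcp_pos: [0.4377, 0.1788, 0.102]
eef_rot: [-179.8, -0.2, 177.8]
contact_force: [-0.7, -0.2, -1.1]
gripper_width: 0.0117
gripper_force: 9.0
```

```bash
python3 - <<'E'
from h import *
shift(.103,0,177.54)
print(tiltmeas())
cv2.imwrite("pics/s5.png",cv2.resize(eyes.capture("scene")[120:340,340:600],(780,660))[:600,:,::-1])
E
```

```text
10.55 [0.4377 0.1788 0.102 ] [-179.8   -0.2  177.8] shares -0.008 0.009 [  46.    9.  -34.   -0.  -48. -138.] [-0.7 -0.2 -1.1]
turn share 0.0048164480890307
{'box': (215, 115, 206, 65), 'w0': np.int64(206), 'tilt': np.float64(-0.09571092644394306), 'pz': np.float64(39.02454197106429), 'res': array([-0.6,  0.7, -0.2])}
```

View pics/s5.png

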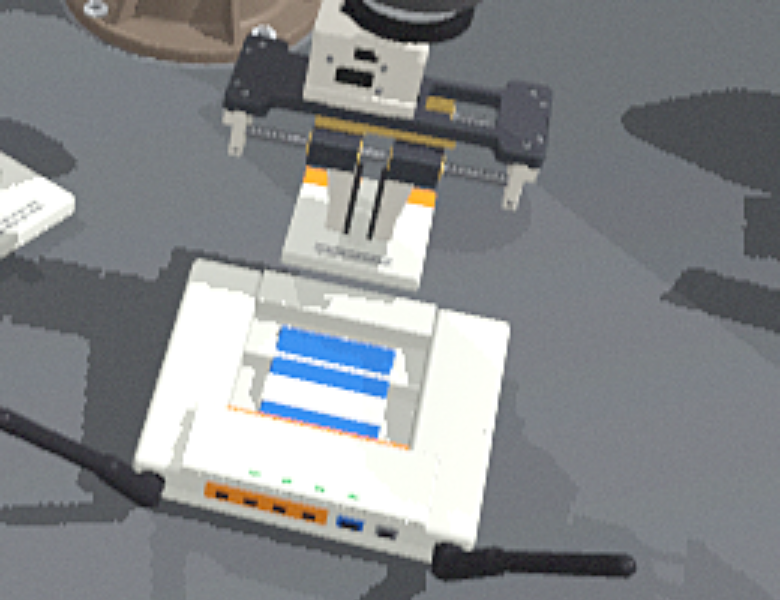

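The view shows the cover level, with its upper edge over the router's robot-side rim and the lip pointing to the robot. I'll pivot it on that rim.

Emit:
{"name": "step_arm", "arguments": {
  "plan": [
    [-0.016,0.009,0.02,0,6],
    [-0.016,0.009,0.04,0,6],
    [-0.012,0.009,0.045,0,6],
    [-0.004,0.009,0.05,0,6],
    [0.004,0.009,0.055,0,6],
    [0.011,0.009,0.06,0,6],
    [0.018,0.009,0.066,0,6],
    [0.025,0.009,0.072,0,6],
    [0.031,0.009,0.078,0,6],
    [0.031,0.009,0.078,0,6]
  ]
}}

```text
time_s: 11.48
tcp_pos: [0.4316, 0.183, 0.0852]
eef_rot: [180.0, 0.0, 177.7]
contact_force: [-0.8, 0.1, 0.9]
gripper_width: 0.0117
gripper_force: 9.0
```

```bash
python3 - <<'E'
from h import *
shift(.116,0,177.54)
print(tiltmeas())
E
```

```text
11.4833 [0.4316 0.183  0.0852] [180.    0.  177.7] shares 0.019 -0.006 [  47.   10.  -36.   -0.  -45. -139.] [-0.8  0.1  0.9]
turn share 0.0032834335767712255
{'box': (224, 133, 188, 58), 'w0': np.int64(188), 'tilt': np.float64(10.03935769930475), 'pz': np.float64(40.43403225080706), 'res': array([-0.,  0., -0.])}
```

Emit:
{"name": "step_arm", "arguments": {
  "plan": [
    [0.006,0,0.007,0,6],
    [0.012,0,0.014,0,6],
    [0.018,0,0.021,0,6],
    [0.024,0,0.028,0,6],
    [0.03,0,0.035,0,6],
    [0.035,0,0.042,0,6],
    [0.04,0,0.048,0,6],
    [0.04,0,0.048,0,6]
  ]
}}

```text
time_s: 12.2
tcp_pos: [0.421, 0.1826, 0.0726]
eef_rot: [-179.9, -0.1, 177.7]
contact_force: [-0.3, -0.4, -1.5]
gripper_width: 0.0118
gripper_force: 9.0
```

```bash
python3 - <<'E'
from h import *
shift(.116,0,177.54)
print(tiltmeas())
E
```

```text
12.2 [0.421  0.1826 0.0726] [-1.799e+02 -1.000e-01  1.777e+02] shares -0.023 -0.003 [  48.   10.  -37.   -0.  -43. -140.] [-0.3 -0.4 -1.5]
turn share 0.0028422066953609714
{'box': (230, 159, 176, 48), 'w0': np.int64(171), 'tilt': np.float64(22.298459738343173), 'pz': np.float64(42.48630246375453), 'res': array([-0.3,  0.5, -0. ])}
```

The tilt is 22°. It then slid off the rim, so I'll give it one more nudge for about 28°.

Emit:
{"name": "step_arm", "arguments": {
  "plan": [
    [0,0,-0.074,0,6],
    [-0.031,0,-0.074,0,6],
    [-0.031,0,-0.06,0,6],
    [-0.027,0,-0.05,0,6],
    [-0.022,0,-0.042,0,6],
    [-0.017,0,-0.034,0,6],
    [-0.012,0,-0.026,0,6],
    [-0.01,0,-0.02,0,6],
    [-0.01,0,-0.02,0,6]
  ]
}}

```text
time_s: 13.0
tcp_pos: [0.424, 0.1829, 0.0778]
eef_rot: [-180.0, -0.0, 177.7]
contact_force: [0.0, 0.7, -1.6]
gripper_width: 0.012
gripper_force: 9.0
```

```bash
python3 - <<'E'
from h import *
shift(.116,0,177.54)
print(tiltmeas())
E
```

```text
13.0 [0.424  0.1829 0.0778] [-180.    -0.   177.7] shares -0.012 -0.005 [  48.   10.  -37.   -0.  -44. -140.] [ 0.   0.7 -1.6]
turn share 0.003301540799525071
{'box': (230, 159, 176, 48), 'w0': np.int64(171), 'tilt': np.float64(22.297474320578992), 'pz': np.float64(42.488045901087176), 'res': array([-0.3,  0.5, -0. ])}
```

Emit:
{"name": "step_arm", "arguments": {
  "plan": [
    [0,0,-0.08,0,6],
    [-0.048,0,-0.08,0,6],
    [-0.052,0,-0.06,0,6],
    [-0.05,0,-0.05,0,6],
    [-0.046,0,-0.042,0,6],
    [-0.04,0,-0.034,0,6],
    [-0.034,0,-0.027,0,6],
    [-0.03,0,-0.022,0,6],
    [-0.03,0,-0.022,0,6]
  ]
}}

```text
time_s: 13.8
tcp_pos: [0.4313, 0.1826, 0.0834]
eef_rot: [-180.0, -0.0, 177.7]
contact_force: [-0.4, -0.3, -1.3]
gripper_width: 0.012
gripper_force: 9.0
```

```bash
python3 - <<'E'
from h import *
shift(.116,0,177.54)
print(tiltmeas())
E
```

```text
13.8 [0.4313 0.1826 0.0834] [-180.    -0.   177.7] shares 0.018 -0.005 [  47.   10.  -36.   -0.  -45. -139.] [-0.4 -0.3 -1.3]
turn share 0.003381316049292593
{'box': (230, 159, 176, 48), 'w0': np.int64(171), 'tilt': np.float64(22.297413314401684), 'pz': np.float64(42.48822056943609), 'res': array([-0.3,  0.5, -0. ])}
```

Emit:
{"name": "step_arm", "arguments": {
  "plan": [
    [-0.008,0,0.008,0,6],
    [-0.008,0,0.016,0,6],
    [-0.004,0,0.024,0,6],
    [0,0,0.032,0,6],
    [0.006,0,0.038,0,6],
    [0.006,0,0.038,0,6]
  ]
}}

```text
time_s: 14.35
tcp_pos: [0.4301, 0.1828, 0.0741]
eef_rot: [180.0, -0.0, 177.7]
contact_force: [0.5, -0.1, -1.1]
gripper_width: 0.0122
gripper_force: 9.0
```

```bash
python3 - <<'E'
from h import *
shift(.116,0,177.54)
print(tiltmeas())
E
```

```text
14.35 [0.4301 0.1828 0.0741] [180.   -0.  177.7] shares 0.013 -0.006 [  47.   10.  -36.   -0.  -43. -140.] [ 0.5 -0.1 -1.1]
turn share 0.003182844991357096
{'box': (233, 174, 170, 43), 'w0': np.int64(164), 'tilt': np.float64(29.17420423916215), 'pz': np.float64(42.83888119687793), 'res': array([-0.5,  0.8,  0.1])}
```

The tilt is now 29°, about 17° steeper than the seat. I'll grip firmer, rise, move over the bay and turn half round.

Emit:
{"name": "step_arm", "arguments": {
  "plan": [
    [0.02,0,-0.1,0,6],
    [0.02,0,-0.22,0,6],
    [0.02,0,-0.34,-0.119,6],
    [-0.05,0,-0.42,-0.238,6],
    [-0.15,0,-0.42,-0.357,6],
    [-0.25,0,-0.42,-0.476,6],
    [-0.33,0,-0.42,-0.595,6],
    [-0.33,0,-0.42,-0.714,6],
    [-0.33,0,-0.42,-0.833,6],
    [-0.33,0,-0.42,-0.952,6],
    [-0.33,0,-0.42,-1,6]
  ],
  "newtons": 20
}}

```text
time_s: 15.32
tcp_pos: [0.5125, 0.1791, 0.1785]
eef_rot: [180.0, -0.1, -121.9]
contact_force: [0.1, 0.4, -1.8]
gripper_width: 0.0118
gripper_force: 20.0
```

Emit:
{"name": "step_arm", "arguments": {
  "plan": [
    [0,0,0,-0.119,6],
    [0,0,0,-0.238,6],
    [0,0,0,-0.357,6],
    [0,0,0,-0.476,6],
    [0,0,0,-0.595,6],
    [0,0,0,-0.714,6],
    [0,0,0,-0.833,6],
    [0,0,0,-0.952,6],
    [0,0,0,-1,6]
  ]
}}

```text
time_s: 16.07
tcp_pos: [0.5124, 0.1793, 0.1788]
eef_rot: [179.9, 0.0, -61.9]
contact_force: [0.5, 0.3, -1.4]
gripper_width: 0.012
gripper_force: 20.0
```

Emit:
{"name": "step_arm", "arguments": {
  "plan": [
    [0,0,0,-0.119,6],
    [0,0,0,-0.238,6],
    [0,0,0,-0.357,6],
    [0,0,0,-0.476,6],
    [0,0,0,-0.595,6],
    [0,0,0,-0.714,6],
    [0,0,0,-0.833,6],
    [0,0,0,-0.952,6],
    [0,0,0,-0.997,6],
    [0,0,0,-0.997,6]
  ]
}}

```text
time_s: 16.9
tcp_pos: [0.5124, 0.1793, 0.1788]
eef_rot: [180.0, 0.1, -2.3]
contact_force: [0.1, 0.1, -1.1]
gripper_width: 0.0117
gripper_force: 20.0
```

```bash
python3 - <<'E'
from h import *
shift(.0243,0,-2.46)
print(tiltmeas("pics/w6.png"))
E
```

```text
16.9 [0.5124 0.1793 0.1788] [ 1.8e+02  1.0e-01 -2.3e+00] shares 0.024 0.006 [ 40.  10. -20.  -0. -60.  48.] [ 0.1  0.1 -1.1]
turn share 0.0020591761969778115
{'box': (233, 175, 170, 42), 'w0': np.int64(164), 'tilt': np.float64(28.649877642701345), 'pz': np.float64(43.162528967645414), 'res': array([-1. ,  1.6,  0.2])}
```

View pics/w6.png

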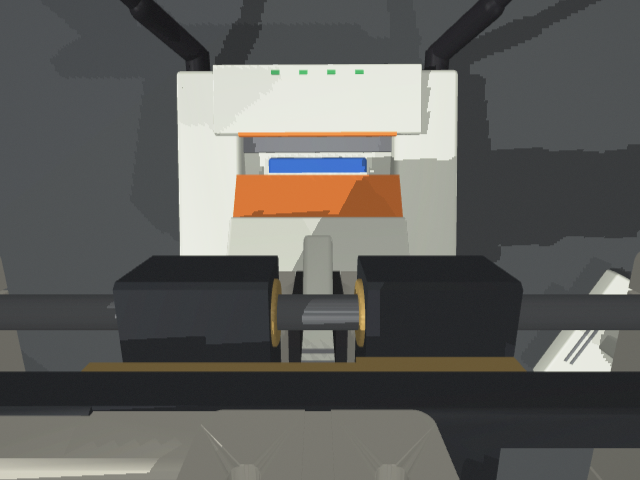

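The wrist view shows the lip (rows 175–217, columns 233–403) square with the ledge's orange edge (row ~134, columns 238–397). I'm checking the bay pose against that edge.

```bash
python3 - <<'E'
from h import *
s=r.get_state();T=wristT(s["tcp_pos"],s["eef_rot"])
Rb=(R.from_euler('z',177.54,degrees=True)*R.from_euler('y',-12,degrees=True)).as_matrix()
L=np.array([[-36,57,14],[-36,-57,14],[-36,57,18],[-36,-57,18],[-85,60,18]])/1e3
print(proj("wrist",L@Rb.T+[*B,.045],T).round(1).tolist())
for th,pz in((29,43),(30,41)):print(tiltpred(th,pz).round(0).tolist())
E
```

```text
[[397.9, 136.3], [241.6, 136.7], [399.1, 135.0], [240.4, 135.5], [403.7, 65.7]]
[[400.0, 175.0], [236.0, 175.0], [407.0, 219.0], [230.0, 219.0]]
[[401.0, 175.0], [236.0, 175.0], [407.0, 219.0], [230.0, 220.0]]
```

The prediction agrees to about 1 mm. I'll descend to just in front of the ledge.

Emit:
{"name": "step_arm", "arguments": {
  "plan": [
    [0.012,0.006,0.1,0,6],
    [0.024,0.006,0.2,0,6],
    [0.024,0.006,0.26,0,6],
    [0.024,0.006,0.29,0,6],
    [0.024,0.006,0.299,0,6],
    [0.024,0.006,0.299,0,6]
  ]
}}

```text
time_s: 17.45
tcp_pos: [0.5187, 0.1777, 0.1044]
eef_rot: [180.0, 0.0, -2.5]
contact_force: [0.5, 0.2, -1.1]
gripper_width: 0.0118
gripper_force: 20.0
```

```bash
python3 - <<'E'
from h import *
shift(-.0019,0,-2.46)
im=eyes.capture("wrist")[...,::-1];h=cv2.cvtColor(im,cv2.COLOR_BGR2HSV);k=cv2.inRange(h,(5,120,70),(25,255,255));k[300:]=0
for x in (270,318,365):
    y=np.nonzero(k[:,x])[0];print(x,np.split(y,np.nonzero(np.diff(y)>1)[0]+1) and [(g[0],g[-1]) for g in np.split(y,np.nonzero(np.diff(y)>1)[0]+1)])
s=r.get_state();T=wristT(s["tcp_pos"],s["eef_rot"])
Rb=(R.from_euler('z',177.54,degrees=True)*R.from_euler('y',-12,degrees=True)).as_matrix()
print(proj("wrist",np.array([[-36,0,14],[-36,0,18]])/1e3@Rb.T+[*B,.045],T).round(1).tolist(), "need z share",(s["tcp_pos"][2]-.0924)/.25)
E
```

```text
17.45 [0.5187 0.1777 0.1044] [180.    0.   -2.5] shares 0.104 0.0 [ 39.  15. -25.   0. -50.  48.] [ 0.5  0.2 -1.1]
turn share -0.0005961307775388983
270 [(np.int64(142), np.int64(147)), (np.int64(175), np.int64(216))]
318 [(np.int64(142), np.int64(147)), (np.int64(175), np.int64(216))]
365 [(np.int64(142), np.int64(146)), (np.int64(175), np.int64(216))]
[[319.1, 148.3], [319.1, 146.8]] need z share 0.051019376307415876
```

Everything matches, so I'll slide the lip under the ledge.

Emit:
{"name": "step_arm", "arguments": {
  "plan": [
    [0.02,0,0.01,0,6],
    [0.04,0,0.02,0,6],
    [0.06,0,0.03,0,6],
    [0.08,0,0.04,0,6],
    [0.1,0,0.05,0,6],
    [0.112,0,0.054,0,6],
    [0.112,0,0.054,0,6],
    [0.112,0,0.054,0,6]
  ]
}}

```text
time_s: 18.17
tcp_pos: [0.547, 0.1765, 0.0909]
eef_rot: [180.0, 0.0, -2.5]
contact_force: [0.3, 0.4, -1.0]
gripper_width: 0.0121
gripper_force: 20.0
```

```bash
python3 - <<'E'
from h import *
shift(-.0019,0,-2.46);s=r.get_state();print(s["moment"].round(2))
im=eyes.capture("wrist")[...,::-1];h=cv2.cvtColor(im,cv2.COLOR_BGR2HSV);k=cv2.inRange(h,(5,120,70),(25,255,255));k[300:]=0
for x in (270,318,365):
    y=np.nonzero(k[:,x])[0];print(x,[(g[0],g[-1]) for g in np.split(y,np.nonzero(np.diff(y)>1)[0]+1)])
E
```

```text
18.1667 [0.547  0.1765 0.0909] [180.    0.   -2.5] shares -0.009 0.0 [ 37.  18. -22.   0. -50.  50.] [ 0.3  0.4 -1. ]
turn share -0.00020462739046394062
[-0.04 -0.1  -0.03]
270 [(np.int64(199), np.int64(216))]
318 [(np.int64(198), np.int64(216))]
365 [(np.int64(198), np.int64(216))]
```

The lip's front is now hidden under the ledge (only rows 198–216 remain visible), with the estimated tip at bay x ≈ -51 mm, z ≈ 1 mm and no contact force. I'll swing the upper edge down with a looser pinch, following the arc.

Emit:
{"name": "step_arm", "arguments": {
  "plan": [
    [0,0,0,0,6],
    [0,0,0,0,6],
    [-0.01,0,0.008,0,6],
    [-0.02,0,0.016,0,6],
    [-0.032,0,0.025,0,6],
    [-0.044,0,0.035,0,6],
    [-0.053,0,0.043,0,6],
    [-0.062,0,0.051,0,6],
    [-0.07,0,0.06,0,6],
    [-0.078,0,0.068,0,6],
    [-0.078,0,0.072,0,6],
    [-0.078,0,0.072,0,6]
  ],
  "newtons": 8
}}

```text
time_s: 19.22
tcp_pos: [0.5268, 0.1773, 0.0727]
eef_rot: [180.0, 0.0, -2.4]
contact_force: [-0.6, -0.4, -0.9]
gripper_width: 0.0118
gripper_force: 8.0
```

```bash
python3 - <<'E'
from h import *
shift(-.022,0,-2.46)
im=eyes.capture("wrist")[...,::-1];h=cv2.cvtColor(im,cv2.COLOR_BGR2HSV);k=cv2.inRange(h,(5,120,70),(25,255,255));k[300:]=0
for x in (270,318,365):
    y=np.nonzero(k[:,x])[0];print(x,[(g[0],g[-1]) for g in np.split(y,np.nonzero(np.diff(y)>1)[0]+1)])
print(tiltpred(12,43).round(0).tolist())
E
```

```text
19.2167 [0.5268 0.1773 0.0727] [180.    0.   -2.4] shares 0.152 0.0 [ 39.  18. -26.  -0. -46.  49.] [-0.6 -0.4 -0.9]
turn share 0.00017131709471129852
270 [(np.int64(161), np.int64(194))]
318 [(np.int64(160), np.int64(194))]
365 [(np.int64(160), np.int64(194))]
[[410.0, 139.0], [227.0, 140.0], [413.0, 195.0], [224.0, 196.0]]
```

The lip/plate boundary is at row 194, and a flat-in-bay cover is predicted at 195, so it's shut. I'll release and rise.

Emit:
{"name": "step_arm", "arguments": {
  "plan": [
    [0,0,0,0,15],
    [0,0,0,0,30],
    [0,0,0,0,40],
    [0,0,0,0,40],
    [0,0,-0.15,0,40],
    [0,0,-0.32,0,40],
    [0,0,-0.48,0,40],
    [0,0,-0.48,0,40],
    [0,0,-0.48,0,40],
    [0,0,-0.48,0,40]
  ]
}}

```text
time_s: 20.1
tcp_pos: [0.5271, 0.1775, 0.1933]
eef_rot: [-180.0, -0.0, -2.5]
contact_force: [-0.3, -0.0, -0.4]
gripper_width: 0.0399
gripper_force: 0.0
```

```bash
python3 - <<'E'
from h import *
s=r.get_state();im=eyes.capture("wrist")[...,::-1].copy();T=wristT(s["tcp_pos"],s["eef_rot"]);print(s["time_s"],s["tcp_pos"])
Rb=(R.from_euler('z',177.54,degrees=True)*R.from_euler('y',-12,degrees=True)).as_matrix()
for tip in(-50,-58):
  L=(np.array([[-67,0,4],[-39,45,12],[-39,-45,12],[39,45,12],[39,-45,12]])+[tip+67,0,0])/1e3
  print(tip,proj("wrist",L@Rb.T+[*B,.045],T).round(1).tolist())
print(proj("wrist",np.array([[-36,57,18],[-36,-57,18]])/1e3@Rb.T+[*B,.045],T).round(1).tolist())
sc=eyes.capture("scene")[180:330,370:530,::-1]
c=np.zeros((560,800,3),np.uint8);c[:300,:400]=cv2.resize(im,(400,300));c[:375,400:]=cv2.resize(sc,(400,375))
c[310:550,:400]=cv2.resize(im[60:300,120:520],(400,240));cv2.imwrite("pics/f.png",c)
E
```

```text
20.1 [0.5270793  0.17745447 0.19327391]
-50 [[318.3, 141.1], [375.8, 174.9], [260.8, 175.1], [375.4, 274.1], [261.5, 274.3]]
-58 [[318.2, 131.0], [375.9, 164.6], [260.8, 164.8], [375.4, 264.0], [261.5, 264.2]]
[[392.8, 155.5], [243.9, 155.7]]
```

View pics/f.png

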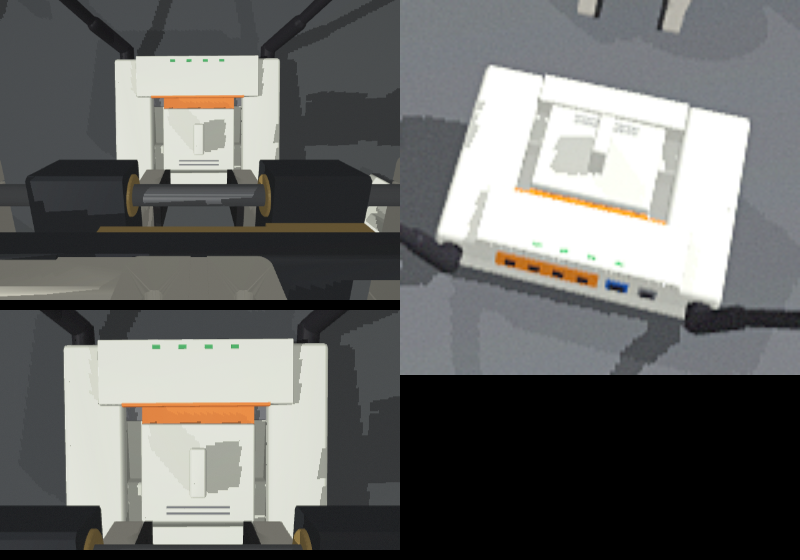

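The picture shows the cover flat and square in the bay. Its lip/plate boundary is at row ~173, so the lip tip is at bay x ≈ -51 mm. Its corners match the prediction (columns 261–375), and the gripper is clear.

```bash
python3 -c "
from plant import workorder
print(workorder.close_job())"
```

```text
the job is handed in; nothing more can be done
None
```

The white cover is hooked under the ledge and lies flat and released in the bay, by the last camera check. The blue cover was never touched, and the job is handed in at about 20 s; the hand-in call returned no verdict.

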